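Open the double-latched button case

ROBOT

A 6-joint arm with a two-finger parallel gripper is mounted at the origin on the work surface. World frame = base frame: x ahead of the robot, y to its left, z up, the work surface at z = 0. Lengths are in m, angles in rad, forces in N, time in s.
With the tool pointing down it reaches from about 0.375 to 0.9 m from the base axis. Payload 3.1 kg.
Tool frame: the origin (TCP) lies on the centre line of the jaws, within the pads' length; the fingertips stand 8 mm ahead of it and the grasp point (between the pads) lies 11 mm behind it; z points along the fingers, y is the line along which they close (so a half turn about z gives the same grasp; the last joint's range is limited). The gripper opens to 85 mm and grips with 20 to 120 N. Pads are 22 mm wide; open, the fingers measure 114 mm over their backs; the gripper's body (76 mm by 85 mm) begins 54 mm behind the grasp point. The pads swing forward as they close: fully open they stand 13 mm farther back than shut.
Start: joints at [-1.411, 0.527, 1.433, -0, 1.181, -0.178], TCP at [0.207, -0.59, 0.239] pointing down, gripper open.
Joint ranges: [-3.08, 3.08], [-0.75, 2.2], [0.22, 2.44], [-1.43, 4.57], [0, 2.65], [-2.85, 2.85]. Speed limits (rad/s): [2.79, 2.79, 3.14, 3.14, 3.14, 3.14].

INTERFACE

Orientations are given as a unit quaternion [x, y, z, w].
In Python, from station import * gives the robot as it stands.
- The arm moves only by the tool play_rows, never from a script. Its argument "rows" is a list of rows, each a list of 3 entries, a list of its own where there are three numbers: the turn, a rotation vector about the tool's x, y, z in degrees, then the shift along the tool's x, y, z in mm, then the closure, from 0 (fully open) to 1 (shut). In form: [[[ax, ay, az], [dx, dy, dz], jaw], ...]. A call has 1 to 12 rows; each row shifts and turns the commanded pose from where the row before left it, along the tool's axes as they then stand; what a row does not reach is not made up. A row lasts 1/12 s, in which the tool goes at most 41.7 mm and 7.16 degrees, less where a joint would pass 70% of its speed; a pose out of reach is approached as far as the arm can. A call with a gripper value outside its range is refused whole. The fingers move at their own pace and stop on an object; "grip_force" is the grip in N (left out, the last holds). Time passes only in rows, so rows that do not move let the fingers close. It gives the time, the measured TCP pose, the force, the opening and the grip force at its end, in the units of the state.
- sense(): the state, without advancing time (a new reading comes with each control period).
- snapshot(name): name is "scene" or "top" or "wrist"; returns (picture, depth): 420x560x3 uint8, red, green, blue; 420x560 float32, m along the optical axis (not along the pixel's ray), 0 where there is no reading.
- get_calibration(name): a dict with "vfov" (degrees; the focal length in pixels is half the picture's height over the tangent of half this angle, whatever the lens; pixels are square), "cx", "cy" (the principal point, pixels), "xyz" and "attitude" of the camera in the world. Camera axes: x right, y down, z forward; pixel columns grow to the right and rows downward; lengths in m; the calibration is good to about 2 mm. A picture is of the moment at which its call begins: read the wrist's pose just before it. get_calibration takes no time and is no camera call; for the wrist camera it gives the pose at the moment of the call.
- sign_off(): hands the job in; it is judged then, once.
The state is a dict: "t": time; "q": joint angles; "qd": joint speeds; "tau": joint torques, N m; "tcp_pos": TCP position; "tool_rot": TCP orientation; "force": force on the tool from outside, world axes, zero at the start; "ft_torque": the same for the moment, N m; "finger_gap": opening from 0.0 (shut) to 1.0 (fully open); "gripper_force": force on a finger pad.
Only numpy, scipy, OpenCV 4.12 (cv2) and the standard library are available. Lean on these libraries where they do the work, as an engineer would, in place of code of your own. Each camera call takes 0.05 s, during which the arm holds its last target. There are 200 camera calls.

TASK

Open the yellow button case on the counter: draw its red bolt fully back off the lid, then lift the lid a little by its handle until the hidden safety catch holds it, and leave it there. Feel along under the raised front edge for the catch and push it aside towards the bolt's end of the case until it is clear of the lid (20 to 25 mm), forcing neither the lid nor the catch. Then swing the lid wide open, let go of it, and leave the other things on the counter where they are.

Things in the scene. Friction and masses are not known exactly. Their poses are not given: they have to be found in the camera images.
- case: Yellow button case fixed on the counter, its front turned to the robot's right: a box 180 mm deep (x), 240 wide (y), 108 high with its lid, plus a solid end block of that height on its left end (y 123 to 195 mm). Origin on the counter under the box's centre; x points from its front to the hinge at its back, y to the left as one faces its front, z up.
- front_edge (a point): Point on the front wall's flat outer face (case x = -90 mm), in the middle of the front (case y = 0), 76 mm above the counter, level with the middle of the hidden catch's tab. Axes as the case's.
- skirt (a point): Middle of the lower edge of the lid's front skirt, a yellow strip 4 mm thick across the whole front that hides the catch. Lid shut: 59 mm above the counter, 27 mm in front of the wall. Lid raised to where the catch holds it: about 116 mm above the counter, 32 mm in front of the wall, so that fingers slanted about 45 degrees (pointing forward and down) get under it to the wall.
- case_hinge (a point): Middle of the lid's hinge line, 92 mm behind the case's centre (case x = +92 mm), 105 mm above the counter. The line runs along the case's y.
- lid (a joint): Lid angle in rad: 0 shut, grows as the front rises, stop at 1.3. Clear panel in a yellow frame, 0.25 to 0.35 kg, on a stiff hinge: it stays where it is left; moving it takes 7 to 9 N at the handle. With the bolt drawn back it rises to about 0.27 (40 mm at the handle), where the hidden catch stops it hard until slid aside; pulling over 40 N against the catch breaks it.
- lid_handle (a point): Middle of the black bar handle on the lid: round bar 12 mm in diameter, 90 mm long along the case's y, its centre 37 mm above the lid's top face; with the lid shut 147 mm in front of the hinge line and 40 mm above it. Its frame turns with the lid (z is the lid's normal, y the case's y).
- bolt (a joint): Primary latch: travel in m of the steel bolt on the left end block, 0 to 0.006 at the start (over the lid), growing as it slides left (case +y), stop at 0.030; clear of the lid from 0.021. It slides with about 3 N and stays where it is left.
- bolt_grip (a point): Centre of the bolt's upright red grip: 30 mm along the case's x, 10 mm thick along y, 40 mm tall (118 to 158 mm above the counter); moves with the bolt.
- catch (a joint): Hidden catch: swing in rad of its red upright pin, 0 = holding, lid free from 0.48 (pin pushed 20 mm left along the front wall, case +y), hard stop at 0.62 (25 mm). The pin is 12 mm thick, 66 to 86 mm above the counter, its axis 15 to 17 mm in front of the wall; at 0 the axis is anywhere from case y = -48 to +23 mm: find it by feel. 4 to 8 N moves it; it stays; over 25 N bends it.

How it is judged:
On the way, in this order (a step that is already met when the one before it is completed fails the run):
1. the bolt is drawn back clear of the shut lid (value of joint bolt above 0.022 m and value of joint lid below 0.05 rad), for 0.2 s.
2. the lid is raised a little, up to the catch, which still holds (value of joint lid between 0.2 and 0.33 rad and value of joint catch below 0.2 rad), for 0.2 s.
3. the hidden catch is slid aside under the slightly raised lid (value of joint catch above 0.48 rad and value of joint lid below 0.4 rad), for 0.2 s.
At the end, for the whole second after the job is handed in: The lid stands open by more than 1.0 rad (57 degrees) and at rest, the bolt is drawn back more than 22 mm and the catch is swung aside by more than 0.48 rad (20 mm at its pin), all let go (value of joint lid above 1 rad and value of joint bolt above 0.022 m and value of joint catch above 0.48 rad and velocity of joint lid between -0.03 and 0.03 rad/s); the robot touches nothing.
It fails at once if the hidden catch is pushed with more than 25 N (contact force between any of the fingers, the arm and catch above 25 N).
It fails at once if the lid is pulled with more than 40 N against the catch (contact force between lid and catch_base above 40 N).
It fails at once if something else on the counter is moved by more than 30 mm (distance of any of spool_blue, spool_red, button_tube, button_jar, pin_tin, tailor_chalk, ruler from where it was at the start of the episode above 0.03 m).
It also fails if it takes over 72 s, if anything falls off the work surface, if the arm or the gripper's body presses on something with over 40 N, if the wrist force passes 120 N, or if a joint passes its speed limit or range.

## Working session

There is one attempt and no reset: what is moved stays moved. The work goes in short steps, Python scripts to look and compute and a tool call to move; the robot and the scene stay as the last step left them, time stands still between calls to the robot, and variables do not carry over. Pictures are saved under pics/ and viewed, at most 10 in all, crops included, and the job is handed in when it is done.

Besides the shell and the picture viewer there is one more tool, called after ">>>" as name(argument=value, ...), one argument or row to a line, values as JSON. play_rows: Moves the arm, as the interface text tells. Its arguments: {"type":"object","properties":{"rows":{"type":"array","items":{"type":"array"}},"grip_force":{"type":"number"}},"required":["rows"]}

```bash
ls; mkdir -p pics; python3 - <<'E'
from station import *
import cv2
s=sense();print(s)
for n in("scene","top"):
    c=get_calibration(n);print(n,c)
    p,d=snapshot(n);cv2.imwrite(f"pics/{n}0.png",p[:,:,::-1]);import numpy as np;np.savez(f"pics/{n}0.npz",p=p,d=d)
E
```

```text
pics
{'t': 0.0, 'q': array([-1.41149417e+00,  5.28488153e-01,  1.43391639e+00,  2.18289650e-05,
        1.18139750e+00, -1.78501834e-01]), 'qd': array([ 0.0023931 , -0.00032507, -0.00118833,  0.00055681,  0.00069223,
        0.00140298]), 'tau': array([ 7.94629086e-04, -4.42342722e+01, -1.78023058e+01, -1.41353648e-04,
        8.62613611e-03,  3.33668154e-06]), 'tcp_pos': array([ 0.20705356, -0.58895868,  0.23831562]), 'tool_rot': array([ 9.85770032e-01,  1.68095873e-01,  2.06970490e-05, -1.10454414e-03]), 'force': array([ 0.27872407, -0.15329289, -0.06621847]), 'ft_torque': array([-0.01363586, -0.01937505, -0.01703135]), 'gripper_force': 0.0, 'finger_gap': 1.0004027154631636}
scene {'vfov': 52.64650108487487, 'cx': 283.63132006372905, 'cy': 211.0633370847798, 'xyz': array([ 0.74684308, -0.26662302,  0.63772295]), 'attitude': array([ 0.92064439,  0.2485683 , -0.08676907, -0.2882687 ])}
top {'vfov': 53.714298563739725, 'cx': 281.90439744224494, 'cy': 209.7869039137344, 'xyz': array([0.4310528 , 0.0258784 , 0.73651446]), 'attitude': array([-0.70229605,  0.70842321, -0.04644794,  0.05253003])}
```

View pics/scene0.png

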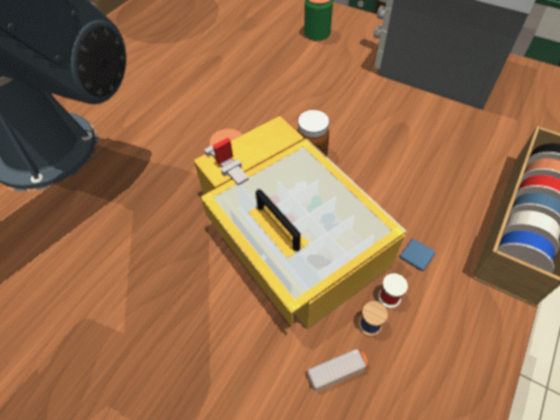

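View pics/top0.png

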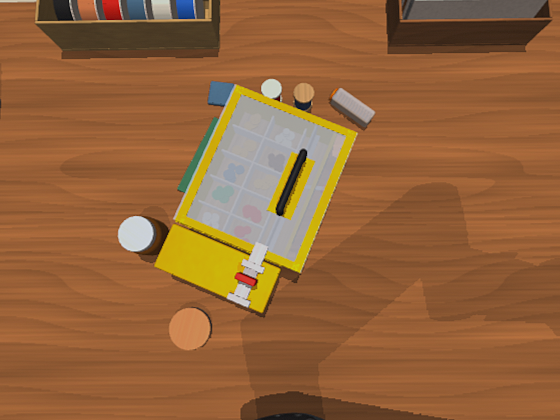

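The scene view shows the case at the centre, with the black handle near (277,218), the red bolt grip at (222,150), and spools and chalk off the far end. In the top view the handle runs from (303,152) to (280,212), the red grip is at (246,279), and the end block's corners are near (155,265) and (265,315). The case front faces image right.

```bash
cat > h.py <<'E'
import numpy as np, cv2
from scipy.spatial.transform import Rotation as R
from station import *
def cloud(name,p,d,c):
    f=p.shape[0]/2/np.tan(np.radians(c['vfov']/2))
    v,u=np.mgrid[:p.shape[0],:p.shape[1]]
    P=np.dstack([(u-c['cx'])/f*d,(v-c['cy'])/f*d,d])
    return P@R.from_quat(c['attitude']).as_matrix().T+c['xyz']
def hsv(p): return cv2.cvtColor(p,cv2.COLOR_RGB2HSV)
E
python3 - <<'E'
from h import *
for n in("top","scene"):
    z=np.load(f"pics/{n}0.npz");p,d=z['p'],z['d'];c=get_calibration(n)
    W=cloud(n,p,d,c);H=hsv(p);ok=d>0
    yel=ok&(H[...,0]>18)&(H[...,0]<33)&(H[...,1]>150)
    box=cv2.dilate(yel.astype(np.uint8),np.ones((25,25)))>0
    top=yel&(abs(W[...,2]-.108)<.006)
    pts=W[top][:,:2].astype(np.float32)
    print(n,'z med',np.median(W[top][:,2]))
    r=cv2.minAreaRect(pts*1000);print('rect',r,cv2.boxPoints(r))
    blk=ok&(H[...,2]<60)&(W[...,2]>.135)&(W[...,2]<.16)&box
    q=W[blk]; (cx,cy),(w,h),a=cv2.minAreaRect((q[:,:2]*1000).astype(np.float32));print('handle',len(q),cx,cy,w,h,a,q[:,2].max(),q.mean(0))
    l=cv2.fitLine((q[:,:2]).astype(np.float32),cv2.DIST_L2,0,.01,.01).ravel();print('dir',np.degrees(np.arctan2(l[1],l[0])))
    red=ok&((H[...,0]<6)|(H[...,0]>174))&(H[...,1]>170)&(W[...,2]>.112)&(W[...,2]<.17)&box
    q=W[red];print('red',len(q),q.mean(0),q.min(0),q.max(0))
    t=q[q[:,2]>.153];
    if len(t): print('redtop',len(t),cv2.minAreaRect((t[:,:2]*1000).astype(np.float32)))
E
```

```text
top z med 0.10828346751725149
rect ((538.927734375, 69.4656753540039), (208.3680419921875, 313.9575500488281), 66.58753967285156) [[353.47604   36.23442 ]
 [641.5849   -88.515816]
 [724.3794   102.69693 ]
 [436.27057  227.44717 ]]
handle 470 556.7468872070312 16.962905883789062 9.704946517944336 99.50267028808594 66.75626373291016 0.15431403395443355 [0.55602907 0.01713467 0.14977135]
dir -23.209848
red 150 [0.41718157 0.08188943 0.15516276] [0.40851429 0.06860302 0.13340108] [0.42508888 0.09652973 0.15833457]
redtop 140 ((417.2924499511719, 82.57054138183594), (28.138593673706055, 9.408268928527832), 66.60966491699219)
scene z med 0.10869254250219862
rect ((539.10302734375, 69.70498657226562), (208.8387451171875, 316.1234436035156), 66.48468780517578) [[352.50507  37.02298]
 [642.37555 -89.10843]
 [725.701   102.38699]
 [435.8305  228.5184 ]]
handle 383 561.0087890625 15.541654586791992 9.006219863891602 94.66267395019531 67.13269805908203 0.15398926144104774 [0.56328459 0.01412608 0.14959735]
dir -22.801031
red 301 [0.41991833 0.08150964 0.14385713] [0.40829708 0.06879561 0.122     ] [0.42665912 0.09849107 0.15778291]
redtop 97 ((417.53253173828125, 84.2837905883789), (28.391559600830078, 11.975325584411621), 68.6456298828125)
```

>>> play_rows(
  rows=[
    [[0,0,-6.74],[0,0,0],0.3],
    [[0,0,-6.74],[0,0,0],0.3],
    [[0,0,-6.74],[0,0,0],0.3],
    [[0,0,-6.74],[0,0,0],0.3],
    [[0,0,-6.74],[0,0,0],0.3],
    [[0,0,-6.74],[0,0,0],0.3],
    [[0,0,-6.74],[0,0,0],0.3],
    [[0,0,0],[20,0,0],0.3],
    [[0,0,0],[40,0,0],0.3],
    [[0,0,0],[40,0,0],0.3],
    [[0,0,0],[40,0,0],0.3],
    [[0,0,0],[40,0,0],0.3],
  ],
  grip_force=30,
)

```text
t: 1.1
tcp_pos: [0.279, -0.4226, 0.2388]
tool_rot: [0.836, 0.548, 0.0, -0.001]
force: [0.4, -0.1, 0.3]
finger_gap: 0.703
gripper_force: 0.0
```

>>> play_rows(
  rows=[
    [[0,0,0],[40,0,0],0.3],
    [[0,0,0],[40,0,0],0.3],
    [[0,0,0],[40,0,0],0.3],
    [[0,0,0],[40,0,0],0.3],
    [[0,0,0],[40,0,0],0.3],
    [[0,0,0],[40,0,0],0.3],
    [[0,0,0],[40,0,0],0.3],
    [[0,0,0],[40,-10,0],0.3],
    [[0,0,0],[40,-15,0],0.3],
    [[0,0,0],[40,-15,0],0.3],
    [[0,0,0],[40,-15,0],0.3],
    [[0,0,0],[20,-10,0],0.3],
  ],
)

```text
t: 2.1
tcp_pos: [0.4013, 0.0237, 0.2391]
tool_rot: [0.835, 0.55, 0.0, -0.001]
force: [-0.4, -0.0, -0.9]
finger_gap: 0.701
gripper_force: 0.0
```

```bash
cat >> h.py <<'E'
O=np.array([.5794,.0673,0]);C=R.from_euler('z',66.6,degrees=True).as_matrix()
def tocase(p): return (np.asarray(p)-O)@C
def st(s=None):
    s=s or sense(); T=R.from_quat(s['tool_rot']).as_matrix()
    print('t %.2f'%s['t'],'case mm',(tocase(s['tcp_pos'])*1000).round(1),'F case',(s['force']@C).round(1),'gap %.2f'%s['finger_gap'],'gf %.1f'%s['gripper_force'],'q',s['q'].round(2))
    print('tool axes in case (rows x,y,z)',(C.T@T).T.round(3).tolist())
E
python3 -c "
from h import *
st()"
```

```text
t 2.10 case mm [-110.7  146.2  239.1] F case [-0.2  0.4 -0.9] gap 0.70 gf 0.0 q [-0.22  0.23  1.96  0.    0.96  0.18]
tool axes in case (rows x,y,z) [[1.0, 0.001, 0.001], [0.001, -1.0, -0.001], [0.001, 0.001, -1.0]]
```

>>> play_rows(
  rows=[
    [[0,0,0],[20,-3,0],0.3],
    [[0,0,0],[20,-3,0],0.3],
    [[0,0,0],[20,-3,0],0.3],
    [[0,0,0],[0,0,20],0.3],
    [[0,0,0],[0,0,25],0.4],
    [[0,0,0],[0,0,25],0.5],
    [[0,0,0],[0,0,20],0.5],
    [[0,0,0],[0,0,13],0.5],
    [[0,0,0],[0,0,0],0.5],
    [[0,0,0],[0,0,0],0.5],
  ],
)

```text
t: 2.93
tcp_pos: [0.4173, 0.0788, 0.1358]
tool_rot: [0.836, 0.549, -0.001, -0.001]
force: [0.3, -0.0, 0.2]
finger_gap: 0.502
gripper_force: 0.0
```

```bash
python3 -c "
from h import *
st();p,d=snapshot('wrist');cv2.imwrite('pics/w1.png',p[:,:,::-1])"
```

```text
t 2.93 case mm [-53.8 153.3 135.8] F case [ 0.1 -0.3  0.2] gap 0.50 gf 0.0 q [-0.08  0.45  2.02  0.    0.67  0.33]
tool axes in case (rows x,y,z) [[1.0, -0.001, -0.001], [-0.001, -1.0, -0.002], [-0.001, 0.002, -1.0]]
```

View pics/w1.png

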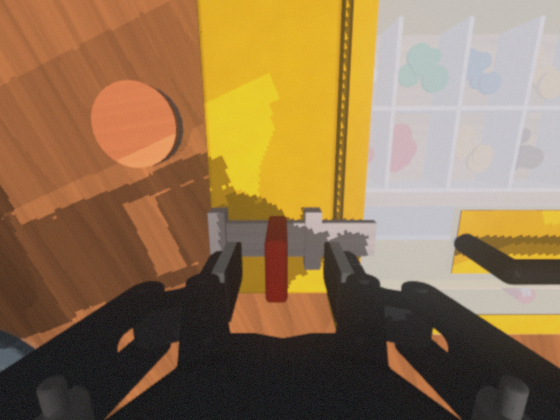

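The wrist view shows the red grip at (277,258), midway between the two pads at about (228,270) and (340,270). I'll close on it.

>>> play_rows(
  rows=[
    [[0,0,0],[0,0,0],1],
    [[0,0,0],[0,0,0],1],
    [[0,0,0],[0,0,0],1],
    [[0,0,0],[0,0,0],1],
    [[0,0,0],[0,0,0],1],
    [[0,0,0],[0,-5,0],1],
    [[0,0,0],[0,-5,0],1],
    [[0,0,0],[0,-5,0],1],
    [[0,0,0],[0,-5,0],1],
    [[0,0,0],[0,-4,0],1],
    [[0,0,0],[0,0,0],1],
  ],
  grip_force=30,
)

```text
t: 3.9
tcp_pos: [0.3961, 0.0883, 0.1372]
tool_rot: [0.836, 0.549, 0.001, 0.001]
force: [0.3, -2.6, 8.5]
finger_gap: 0.111
gripper_force: 32.1
```

```bash
python3 -c "
from h import *
st()"
```

```text
t 3.90 case mm [-53.5 176.5 137.2] F case [-2.3 -1.4  8.5] gap 0.11 gf 32.1 q [-0.06  0.43  2.07 -0.    0.64  0.35]
tool axes in case (rows x,y,z) [[1.0, -0.0, 0.0], [-0.0, -1.0, 0.003], [0.0, -0.003, -1.0]]
```

>>> play_rows(
  rows=[
    [[0,0,0],[0,-2,-1],1],
    [[0,0,0],[0,-2,0],1],
    [[0,0,0],[0,0,0],1],
  ],
)

```text
t: 4.15
tcp_pos: [0.3919, 0.0901, 0.1372]
tool_rot: [0.836, 0.549, 0.0, -0.0]
force: [2.1, -1.4, -1.4]
finger_gap: 0.112
gripper_force: 31.0
```

```bash
python3 -c "
from h import *
st()"
```

```text
t 4.15 case mm [-53.6 181.2 137.2] F case [-0.5 -2.5 -1.4] gap 0.11 gf 31.0 q [-0.05  0.43  2.07  0.    0.64  0.36]
tool axes in case (rows x,y,z) [[1.0, -0.001, 0.0], [-0.001, -1.0, 0.0], [0.0, -0.0, -1.0]]
```

>>> play_rows(
  rows=[
    [[0,0,0],[0,0,0],0.6],
    [[0,0,0],[0,0,0],0.5],
    [[0,0,0],[0,0,0],0.5],
    [[0,0,0],[0,0,-20],0.5],
    [[0,0,0],[0,0,-20],0.5],
    [[0,0,0],[0,0,-20],0.5],
    [[0,0,-6.92],[0,0,0],0.5],
    [[0,0,-6.92],[0,0,0],0.5],
    [[0,0,-6.92],[0,0,0],0.5],
    [[0,0,-6.92],[0,0,0],0.5],
    [[0,0,-6.92],[0,0,0],0.5],
    [[0,0,-6.92],[0,0,0],0.5],
  ],
)

```text
t: 5.15
tcp_pos: [0.3915, 0.0902, 0.1973]
tool_rot: [0.585, 0.811, -0.0, -0.001]
force: [-0.3, -0.1, 0.7]
finger_gap: 0.495
gripper_force: 0.0
```

>>> play_rows(
  rows=[
    [[0,0,-6.92],[0,0,0],0.5],
    [[0,0,-6.92],[0,0,0],0.5],
    [[0,0,-6.92],[0,0,0],0.5],
    [[0,0,-6.92],[0,0,0],0.5],
    [[0,0,-6.92],[0,0,0],0.5],
    [[0,0,-6.92],[0,0,0],0.5],
    [[0,0,-6.92],[0,0,0],0.5],
    [[0,0,0],[-40,0,0],0.5],
    [[0,0,0],[-40,0,0],0.5],
    [[0,0,0],[-40,0,0],0.5],
    [[0,0,0],[-40,-1,0],0.5],
    [[0,0,0],[-20,0,0],0.5],
  ],
)

```text
t: 6.15
tcp_pos: [0.5614, 0.0151, 0.1975]
tool_rot: [0.204, 0.979, 0.0, 0.002]
force: [0.3, 0.2, 1.3]
finger_gap: 0.503
gripper_force: 0.0
```

```bash
python3 -c "
from h import *
st();p,d=snapshot('top');W=cloud('top',p,d,get_calibration('top'));H=hsv(p)
m=((H[...,0]<6)|(H[...,0]>174))&(H[...,1]>170)&(W[...,2]>.15)&(W[...,2]<.165)
print('grip case',(tocase(np.median(W[m],0))*1000).round(1),m.sum())"
```

```text
t 6.15 case mm [-55.1  -4.2 197.5] F case [ 0.3 -0.2  1.3] gap 0.50 gf 0.0 q [-0.17  0.49  1.64 -0.    1.   -1.33]
tool axes in case (rows x,y,z) [[0.003, 1.0, -0.004], [1.0, -0.003, 0.001], [0.001, -0.004, -1.0]]
grip case [nan nan nan] 0
  return _methods._mean(a, axis=axis, dtype=dtype,
  ret = um.true_divide(
```

>>> play_rows(
  rows=[
    [[0,0,0],[3,0,21],0.5],
    [[0,0,0],[0,0,21],0.5],
    [[0,0,0],[0,0,20],0.5],
    [[0,0,0],[0,0,0],0.7],
    [[0,0,0],[0,0,0],1],
    [[0,0,0],[0,0,0],1],
    [[0,0,0],[0,0,0],1],
    [[0,0,0],[0,0,0],1],
    [[0,0,0],[0,0,0],1],
  ],
  grip_force=30,
)

```text
t: 6.95
tcp_pos: [0.554, 0.02, 0.1355]
tool_rot: [0.204, 0.979, 0.001, -0.0]
force: [2.1, 5.8, -8.8]
finger_gap: 0.123
gripper_force: 29.1
```

```bash
python3 -c "
from h import *
st();
for n in ['scene']:
  p,d=snapshot(n);cv2.imwrite('pics/s2.png',p[:,:,::-1])
  W=cloud(n,p,d,get_calibration(n));H=hsv(p)
  m=((H[...,0]<6)|(H[...,0]>174))&(H[...,1]>170)&(W[...,2]>.15)&(W[...,2]<.165)
  print('grip case',(tocase(np.median(W[m],0))*1000).round(1),m.sum())"
```

```text
t 6.95 case mm [-53.5   4.5 135.5] F case [ 6.2  0.4 -8.8] gap 0.12 gf 29.1 q [-0.17  0.58  1.71  0.    0.86 -1.33]
tool axes in case (rows x,y,z) [[0.002, 1.0, 0.001], [1.0, -0.002, 0.002], [0.002, 0.001, -1.0]]
grip case [-50.4 178.5 155.5] 117
```

View pics/s2.png

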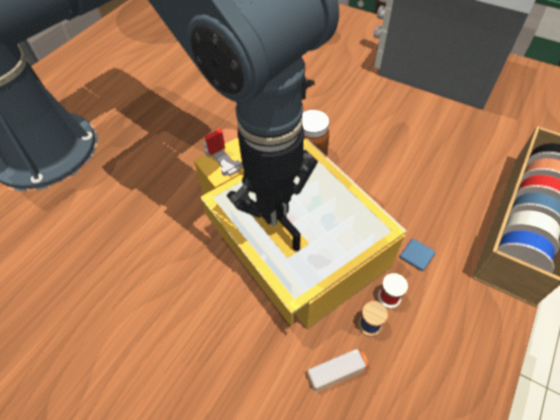

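The scene view shows the gripper on the handle near (285,225) and the red grip moved back to (215,142). Next I'll check the bolt travel with one method for both pictures.

```bash
python3 -c "
from h import *
z=np.load('pics/scene0.npz')
p2,d2=snapshot('scene');c=get_calibration('scene')
for p,d in((z['p'],z['d']),(p2,d2)):
  W=cloud('',p,d,c);H=hsv(p)
  for lo in(.118,.15):
    m=((H[...,0]<6)|(H[...,0]>174))&(H[...,1]>170)&(W[...,2]>lo)&(W[...,2]<.165)&(W[...,0]<.46)
    q=tocase(W[m])*1000;print(m.sum(),np.median(q,0).round(1),np.percentile(q[:,1],[2,98]).round(1))
"
```

```text
303 [-50.6 151.2 145.5] [149.5 159.4]
120 [-49.3 153.  155.6] [149.6 160.7]
316 [-50.3 176.3 144.4] [174.3 184. ]
115 [-50.2 178.  155.7] [174.3 184.7]
```

>>> play_rows(
  rows=[
    [[0,0,0],[0,1.1,-3.7],1],
    [[0,0,0],[0,1.1,-3.6],1],
    [[0,0,0],[0,1.2,-3.6],1],
    [[0,0,0],[0,1.3,-3.6],1],
    [[0,0,0],[0,1.4,-3.5],1],
    [[0,0,0],[0,1.5,-3.5],1],
    [[0,0,0],[0,1.6,-3.5],1],
    [[0,0,0],[0,1.7,-3.4],1],
    [[0,0,0],[0,1.5,-3.0],1],
    [[0,0,0],[0,0.7,-1.2],1],
    [[0,0,0],[0,0,0],1],
  ],
)

```text
t: 7.97
tcp_pos: [0.5589, 0.0314, 0.1681]
tool_rot: [0.204, 0.979, 0.001, -0.0]
force: [1.3, 4.8, -8.6]
finger_gap: 0.125
gripper_force: 29.4
```

```bash
python3 -c "
from h import *
st()"
```

```text
t 7.97 case mm [-41.1   4.6 168.1] F case [ 4.9  0.7 -8.6] gap 0.13 gf 29.4 q [-0.14  0.54  1.67  0.    0.94 -1.31]
tool axes in case (rows x,y,z) [[0.002, 1.0, 0.001], [1.0, -0.002, 0.001], [0.001, 0.001, -1.0]]
```

>>> play_rows(
  rows=[
    [[0,0,0],[0,0.5,-1],1],
    [[0,0,0],[0,0.5,-1],1],
    [[0,0,0],[0,0.5,-1],1],
    [[0,0,0],[0,0,0],1],
  ],
)

```text
t: 8.3
tcp_pos: [0.5594, 0.0327, 0.1708]
tool_rot: [0.204, 0.979, 0.001, -0.001]
force: [2.6, 4.7, -10.4]
finger_gap: 0.131
gripper_force: 29.3
```

```bash
python3 -c "
from h import *
st()"
```

```text
t 8.30 case mm [-39.7   4.6 170.8] F case [  5.4  -0.5 -10.4] gap 0.13 gf 29.3 q [-0.14  0.53  1.66  0.    0.95 -1.3 ]
tool axes in case (rows x,y,z) [[0.002, 1.0, 0.001], [1.0, -0.002, 0.001], [0.001, 0.001, -1.0]]
```

>>> play_rows(
  rows=[
    [[0,0,0],[0,0.4,-1],1],
    [[0,0,0],[0,0.4,-1],1],
    [[0,0,0],[0,0,0],1],
  ],
)

```text
t: 8.55
tcp_pos: [0.5598, 0.0336, 0.1727]
tool_rot: [0.204, 0.979, 0.001, -0.001]
force: [2.8, 5.5, -11.7]
finger_gap: 0.123
gripper_force: 29.2
```

```bash
python3 -c "
from h import *
st()
p,d=snapshot('scene');c=get_calibration('scene')
W=cloud('',p,d,c)
H=hsv(p);q=tocase(W.reshape(-1,3)).reshape(W.shape)*1000
m=(d>0)&(H[...,0]>18)&(H[...,0]<33)&(H[...,1]>150)&(q[...,1]<115)&(q[...,2]>100)&(q[...,1]>-115)
x=q[m]; 
for a in range(-120,90,20):
  k=x[(x[:,0]>a)&(x[:,0]<a+20)]
  if len(k)>5: print(a,len(k),np.percentile(k[:,2],[5,50,95]).round(1), np.median(k[:,0]).round(1))
"
```

```text
t 8.55 case mm [-38.7   4.6 172.7] F case [  6.2  -0.4 -11.7] gap 0.12 gf 29.2 q [-0.14  0.53  1.66  0.    0.95 -1.3 ]
tool axes in case (rows x,y,z) [[0.002, 1.0, 0.001], [1.0, -0.002, 0.001], [0.001, 0.001, -1.0]]
-120 2437 [124.1 145.3 161.8] -114.0
-100 457 [100.9 159.3 161.1] -97.6
-80 309 [148.6 150.6 293.6] -63.7
-60 708 [144.5 147.5 156.7] -51.6
-40 256 [139.4 142.5 144.6] -33.5
-20 75 [101.4 136.3 139.3] -10.2
0 76 [100.8 131.1 134.5] 9.8
20 68 [100.4 125.7 128.1] 30.3
40 68 [100.7 120.4 123.1] 49.6
60 61 [113.4 115.1 118.2] 71.1
80 399 [109.8 111.3 113.1] 85.5
```

>>> play_rows(
  rows=[
    [[0,0,0],[0,0,0],0.6],
    [[0,0,0],[0,0,0],0.5],
    [[0,0,0],[0,0,0],0.5],
    [[0,0,0],[0,0,-20],0.5],
    [[0,0,0],[0,0,-25],0.5],
    [[0,0,0],[0,0,-22],0.5],
    [[0,0,6.92],[0,0,0],0.5],
    [[0,0,6.92],[0,0,0],0.5],
    [[0,0,6.92],[0,0,0],0.5],
    [[0,0,6.92],[0,0,0],0.5],
    [[0,0,6.92],[0,0,0],0.5],
    [[0,0,6.92],[0,0,0],0.5],
  ],
)

```text
t: 9.6
tcp_pos: [0.5606, 0.0318, 0.2412]
tool_rot: [0.54, 0.842, 0.0, 0.001]
force: [0.7, -0.2, -0.5]
finger_gap: 0.499
gripper_force: 0.0
```

>>> play_rows(
  rows=[
    [[0,0,6.92],[0,0,0],0.7],
    [[0,0,6.92],[0,0,0],1],
    [[0,0,6.92],[0,0,0],1],
    [[0,0,6.92],[0,0,0],1],
    [[0,0,6.92],[0,0,0],1],
    [[0,0,6.92],[0,0,0],1],
    [[0,0,6.92],[0,0,0],1],
    [[0,0,0],[-27,18,0],1],
    [[0,0,0],[-27,18,0],1],
    [[0,0,0],[-27,18,0],1],
    [[0,0,0],[-27,18,0],1],
    [[0,0,0],[-27,18,0],1],
  ],
)

```text
t: 10.6
tcp_pos: [0.5893, -0.1293, 0.2413]
tool_rot: [0.836, 0.549, 0.0, 0.001]
force: [0.8, 0.7, -0.7]
finger_gap: -0.002
gripper_force: 0.0
```

>>> play_rows(
  rows=[
    [[0,6.43,0],[0,0,0],1],
    [[0,6.43,0],[0,0,0],1],
    [[0,6.43,0],[0,0,0],1],
    [[0,6.43,0],[0,0,0],1],
    [[0,6.43,0],[0,0,0],1],
    [[0,6.43,0],[0,0,0],1],
    [[0,6.43,0],[0,0,0],1],
    [[0,0,0],[-17,0,17],1],
    [[0,0,0],[-17,0,17],1],
    [[0,0,0],[-17,0,17],1],
    [[0,0,0],[-17,0,17],1],
    [[0,0,0],[0,0,0],1],
  ],
)

```text
t: 11.6
tcp_pos: [0.5873, -0.1271, 0.1405]
tool_rot: [0.773, 0.506, 0.318, -0.212]
force: [-0.4, 0.2, -0.1]
finger_gap: 0.0
gripper_force: 0.0
```

```bash
python3 -c "
from h import *
st()
p,d=snapshot('scene');cv2.imwrite('pics/s3.png',p[:,:,::-1])
"
```

```text
t 11.60 case mm [-175.3  -84.4  140.5] F case [ 0.   0.4 -0.1] gap 0.00 gf 0.0 q [-0.74  0.74  1.63  0.79  1.21 -0.79]
tool axes in case (rows x,y,z) [[0.707, -0.005, 0.707], [-0.001, -1.0, -0.006], [0.707, 0.003, -0.707]]
```

View pics/s3.png

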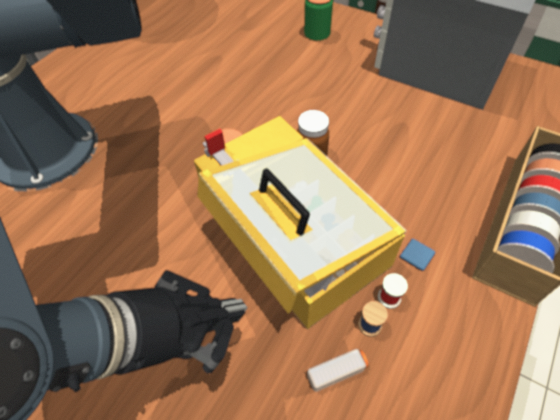

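The lid is held ajar, and the gripper, slanted at 45°, is in front of it at about (230,310). The chalk at (337,370) is clear of it.

>>> play_rows(
  rows=[
    [[0,0,0],[0,0,20],1],
    [[0,0,0],[0,0,20],1],
    [[0,0,0],[2,0,15],1],
    [[0,0,0],[0,0,8],1],
    [[0,0,0],[0,0,6],1],
    [[0,0,0],[0,0,6],1],
    [[0,0,0],[0,0,5],1],
    [[0,0,0],[0,0,4],1],
    [[0,0,0],[0,0,3],1],
    [[0,0,0],[0,0,0],1],
  ],
)

```text
t: 12.48
tcp_pos: [0.614, -0.0691, 0.0834]
tool_rot: [0.772, 0.507, 0.32, -0.21]
force: [0.4, -0.1, -0.1]
finger_gap: 0.001
gripper_force: 0.0
```

```bash
cat >> h.py <<'E'
def lid():
    p,d=snapshot('scene');W=cloud('',p,d,get_calibration('scene'));H=hsv(p);q=tocase(W.reshape(-1,3)).reshape(W.shape)*1000
    m=(d>0)&(H[...,0]>18)&(H[...,0]<33)&(H[...,1]>150)&(q[...,1]<112)&(q[...,2]>103)&(q[...,1]>50)&(q[...,0]>-95)&(q[...,0]<80)
    x=q[m];l=cv2.fitLine(x[:,[0,2]].astype(np.float32),cv2.DIST_HUBER,0,.01,.01).ravel();print('lid rad',-np.arctan(l[1]/l[0]),len(x));return p
E
python3 -c "
from h import *
st();lid()"
```

```text
t 12.48 case mm [-111.5  -86.    83.4] F case [ 0.1 -0.4 -0.1] gap 0.00 gf 0.0 q [-0.64  0.84  1.66  0.89  1.08 -0.84]
tool axes in case (rows x,y,z) [[0.707, -0.001, 0.707], [-0.001, -1.0, -0.0], [0.707, -0.0, -0.707]]
lid rad 0.25621384 93
```

>>> play_rows(
  rows=[
    [[0,0,0],[-2,0,2],1],
    [[0,0,0],[0,0,2],1],
    [[0,0,0],[0,0,1.5],1],
    [[0,0,0],[0,-3,0],1],
    [[0,0,0],[0,-3,0],1],
    [[0,0,0],[0,-3,0],1],
    [[0,0,0],[0,-3,0],1],
    [[0,0,0],[0,-3,0],1],
    [[0,0,0],[0,-3,0],1],
    [[0,0,0],[0,0,0],1],
  ],
)

```text
t: 13.37
tcp_pos: [0.5978, -0.0595, 0.0784]
tool_rot: [0.772, 0.507, 0.32, -0.21]
force: [-0.6, -0.9, 0.3]
finger_gap: -0.001
gripper_force: 0.0
```

```bash
python3 -c "
from h import *
st()"
```

```text
t 13.37 case mm [-109.1  -67.2   78.4] F case [-1.   0.2  0.3] gap -0.00 gf 0.0 q [-0.64  0.83  1.71  0.91  1.06 -0.89]
tool axes in case (rows x,y,z) [[0.707, -0.001, 0.707], [-0.001, -1.0, -0.001], [0.707, 0.0, -0.707]]
```

>>> play_rows(
  rows=[
    [[0,0,0],[0,-2,0],1],
    [[0,0,0],[0,-2,0],1],
    [[0,0,0],[0,-2,0],1],
    [[0,0,0],[0,-2,0],1],
    [[0,0,0],[0,-2,0],1],
  ],
)

```text
t: 13.78
tcp_pos: [0.5892, -0.0559, 0.0784]
tool_rot: [0.772, 0.507, 0.32, -0.21]
force: [-0.5, 0.7, -0.1]
finger_gap: 0.003
gripper_force: 0.0
```

>>> play_rows(
  rows=[
    [[0,0,0],[0,-2,0],1],
    [[0,0,0],[0,-2,0],1],
    [[0,0,0],[0,-2,0],1],
    [[0,0,0],[0,-2,0],1],
    [[0,0,0],[0,-2,0],1],
  ],
)

```text
t: 14.2
tcp_pos: [0.58, -0.0519, 0.0784]
tool_rot: [0.772, 0.507, 0.32, -0.21]
force: [0.6, 0.3, -0.3]
finger_gap: 0.001
gripper_force: 0.0
```

>>> play_rows(
  rows=[
    [[0,0,0],[0,-2,0],1],
    [[0,0,0],[0,-2,0],1],
    [[0,0,0],[0,-2,0],1],
    [[0,0,0],[0,-2,0],1],
    [[0,0,0],[0,-2,0],1],
  ],
)

```text
t: 14.62
tcp_pos: [0.571, -0.048, 0.0784]
tool_rot: [0.772, 0.507, 0.32, -0.21]
force: [2.5, -0.3, 0.5]
finger_gap: -0.001
gripper_force: 0.9
```

>>> play_rows(
  rows=[
    [[0,0,0],[0,-1,0],1],
    [[0,0,0],[0,-1,0],1],
    [[0,0,0],[0,-1,0],1],
    [[0,0,0],[0,0,0],1],
  ],
)

```text
t: 14.95
tcp_pos: [0.5692, -0.0478, 0.0784]
tool_rot: [0.773, 0.507, 0.32, -0.209]
force: [2.5, -1.2, 0.3]
finger_gap: -0.0
gripper_force: 1.8
```

```bash
python3 -c "
from h import *
st()"
```

```text
t 14.95 case mm [-109.7  -36.4   78.4] F case [-0.1 -2.8  0.3] gap -0.00 gf 1.8 q [-0.66  0.81  1.79  0.93  1.02 -0.95]
tool axes in case (rows x,y,z) [[0.708, -0.0, 0.706], [-0.003, -1.0, 0.002], [0.706, -0.003, -0.708]]
```

>>> play_rows(
  rows=[
    [[0,0,0],[0,-1.5,0],1],
    [[0,0,0],[0,-1.5,0],1],
    [[0,0,0],[0,-1.5,0],1],
    [[0,0,0],[0,-1.5,0],1],
    [[0,0,0],[0,-1.5,0],1],
    [[0,0,0],[0,-1.5,0],1],
  ],
)

```text
t: 15.45
tcp_pos: [0.5616, -0.0462, 0.0783]
tool_rot: [0.773, 0.507, 0.32, -0.207]
force: [0.6, -9.3, 2.5]
finger_gap: -0.001
gripper_force: 4.1
```

```bash
python3 -c "
from h import *
st()"
```

```text
t 15.45 case mm [-111.2  -28.7   78.3] F case [-8.3 -4.2  2.5] gap -0.00 gf 4.1 q [-0.66  0.81  1.81  0.94  1.01 -0.97]
tool axes in case (rows x,y,z) [[0.71, 0.001, 0.704], [-0.004, -1.0, 0.005], [0.704, -0.006, -0.71]]
```

>>> play_rows(
  rows=[
    [[0,0,0],[0,4,0],1],
    [[0,0,0],[0,4,0],1],
    [[0,0,0],[-3,0,3],1],
    [[0,0,0],[-3,0,4],1],
    [[0,0,0],[0,0,0],1],
  ],
)

```text
t: 15.87
tcp_pos: [0.5664, -0.0444, 0.068]
tool_rot: [0.772, 0.507, 0.319, -0.212]
force: [-0.4, 0.2, 0.6]
finger_gap: 0.0
gripper_force: 0.0
```

```bash
python3 -c "
from h import *
st()"
```

```text
t 15.87 case mm [-107.7  -32.5   68. ] F case [-0.   0.5  0.6] gap 0.00 gf 0.0 q [-0.65  0.83  1.8   0.94  1.01 -0.97]
tool axes in case (rows x,y,z) [[0.706, -0.002, 0.708], [0.0, -1.0, -0.003], [0.708, 0.003, -0.706]]
```

>>> play_rows(
  rows=[
    [[0,0,0],[0,-2,0],1],
    [[0,0,0],[0,-2,0],1],
    [[0,0,0],[0,-2,0],1],
    [[0,0,0],[0,-2,0],1],
    [[0,0,0],[0,-1,0],1],
    [[0,0,0],[0,0,0],1],
  ],
)

```text
t: 16.37
tcp_pos: [0.5596, -0.0428, 0.0691]
tool_rot: [0.773, 0.507, 0.32, -0.209]
force: [3.0, -2.3, -2.1]
finger_gap: -0.003
gripper_force: 1.6
```

```bash
python3 -c "
from h import *
st()"
```

```text
t 16.37 case mm [-108.9  -25.6   69.1] F case [-0.9 -3.6 -2.1] gap -0.00 gf 1.6 q [-0.66  0.83  1.82  0.95  1.   -0.99]
tool axes in case (rows x,y,z) [[0.708, -0.001, 0.706], [-0.002, -1.0, 0.001], [0.706, -0.002, -0.708]]
```

>>> play_rows(
  rows=[
    [[0,0,0],[0,-1.5,0],1],
    [[0,0,0],[0,-1.5,0],1],
    [[0,0,0],[0,-1.5,0],1],
    [[0,0,0],[0,-1.5,0],1],
    [[0,0,0],[0,0,0],1],
  ],
)

```text
t: 16.78
tcp_pos: [0.5536, -0.0397, 0.0693]
tool_rot: [0.772, 0.507, 0.32, -0.21]
force: [1.5, -3.6, -1.1]
finger_gap: -0.004
gripper_force: 1.7
```

```bash
python3 -c "
from h import *
st()"
```

```text
t 16.78 case mm [-108.5  -18.8   69.3] F case [-2.7 -2.8 -1.1] gap -0.00 gf 1.7 q [-0.66  0.82  1.84  0.96  1.   -1.01]
tool axes in case (rows x,y,z) [[0.707, -0.001, 0.707], [-0.001, -1.0, -0.0], [0.707, -0.001, -0.707]]
```

>>> play_rows(
  rows=[
    [[0,0,0],[0,-1,0],1],
    [[0,0,0],[0,-1,0],1],
    [[0,0,0],[0,-1,0],1],
    [[0,0,0],[0,0,0],1],
  ],
)

```text
t: 17.12
tcp_pos: [0.5509, -0.0382, 0.0693]
tool_rot: [0.772, 0.507, 0.32, -0.21]
force: [3.3, -2.6, -0.1]
finger_gap: 0.002
gripper_force: 1.7
```

```bash
python3 -c "
from h import *
st()"
```

```text
t 17.12 case mm [-108.2  -15.8   69.3] F case [-1.1 -4.1 -0.1] gap 0.00 gf 1.7 q [-0.66  0.82  1.84  0.96  0.99 -1.01]
tool axes in case (rows x,y,z) [[0.707, -0.001, 0.708], [-0.001, -1.0, -0.0], [0.708, -0.0, -0.707]]
```

>>> play_rows(
  rows=[
    [[0,0,0],[0,-1,0],1],
    [[0,0,0],[0,-1,0],1],
    [[0,0,0],[0,-1,0],1],
    [[0,0,0],[0,0,0],1],
  ],
)

```text
t: 17.45
tcp_pos: [0.5485, -0.0372, 0.0693]
tool_rot: [0.772, 0.507, 0.32, -0.21]
force: [4.4, -1.6, 0.0]
finger_gap: -0.0
gripper_force: 1.7
```

```bash
python3 -c "
from h import *
st()"
```

```text
t 17.45 case mm [-108.2  -13.2   69.3] F case [ 0.3 -4.7  0. ] gap -0.00 gf 1.7 q [-0.66  0.82  1.85  0.96  0.99 -1.02]
tool axes in case (rows x,y,z) [[0.707, -0.001, 0.708], [-0.002, -1.0, 0.0], [0.708, -0.001, -0.707]]
```

>>> play_rows(
  rows=[
    [[0,0,0],[0,-1,0],1],
    [[0,0,0],[0,-1,0],1],
    [[0,0,0],[0,0,0],1],
  ],
)

```text
t: 17.7
tcp_pos: [0.5481, -0.0374, 0.0694]
tool_rot: [0.773, 0.506, 0.321, -0.209]
force: [7.1, -2.0, -0.4]
finger_gap: -0.001
gripper_force: 2.5
```

```bash
python3 -c "
from h import *
st()"
```

```text
t 17.70 case mm [-108.5  -12.8   69.4] F case [ 1.  -7.3 -0.4] gap -0.00 gf 2.5 q [-0.67  0.82  1.85  0.96  0.99 -1.02]
tool axes in case (rows x,y,z) [[0.707, -0.001, 0.707], [-0.004, -1.0, 0.003], [0.707, -0.004, -0.707]]
```

The catch is at its hard stop. I'll back off it now and lift the lid's front edge with the closed fingers from below.

>>> play_rows(
  rows=[
    [[0,0,0],[0,8,0],1],
    [[0,0,0],[0,11,0],1],
    [[0,0,0],[0,11,0],1],
    [[0,0,0],[0,10,0],1],
    [[0,0,0],[4,0,-2],1],
    [[0,0,0],[4,0,-2],1],
    [[0,0,0],[4,0,-2],1],
    [[0,0,0],[6.5,0,-5],1],
    [[0,0,0],[6.5,0,-5],1],
    [[0,0,0],[0,0,0],1],
  ],
)

```text
t: 18.53
tcp_pos: [0.5848, -0.0468, 0.0991]
tool_rot: [0.772, 0.507, 0.319, -0.21]
force: [-2.0, -3.7, -1.1]
finger_gap: 0.0
gripper_force: 0.0
```

```bash
python3 -c "
from h import *
st();p=lid();cv2.imwrite('pics/s4.png',p[:,:,::-1])"
```

```text
t 18.53 case mm [-102.5  -50.2   99.1] F case [-4.2  0.4 -1.1] gap 0.00 gf 0.0 q [-0.64  0.78  1.75  0.91  1.06 -0.88]
tool axes in case (rows x,y,z) [[0.708, -0.0, 0.706], [-0.0, -1.0, 0.0], [0.706, -0.0, -0.708]]
lid rad 0.35234857 181
```

View pics/s4.png

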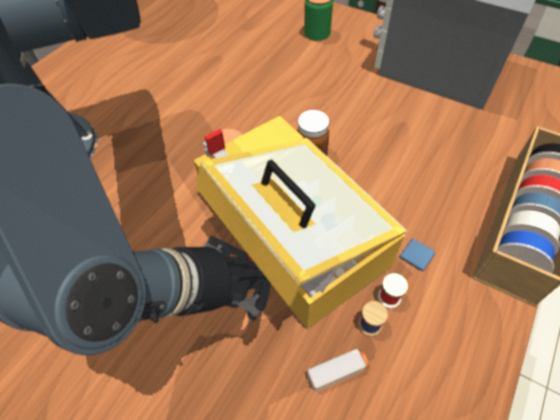

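The lid has risen past the catch, to about 0.35 rad, with the fingers under the skirt near (255,280). I'll keep lifting along the arc.

>>> play_rows(
  rows=[
    [[0,0,0],[6.5,0,-5],1],
    [[0,0,0],[6.5,0,-5],1],
    [[0,0,0],[6.5,0,-5],1],
    [[0,0,0],[7.7,0,-3.7],1],
    [[0,0,0],[7.7,0,-3.7],1],
    [[0,0,0],[7.7,0,-3.7],1],
    [[0,0,0],[7.7,0,-3.7],1],
    [[0,0,0],[7.7,0,-3.7],1],
    [[0,0,0],[8,0,-2],1],
    [[0,0,0],[8,0,-2],1],
    [[0,0,0],[8,0,-2],1],
    [[0,0,0],[0,0,0],1],
  ],
)

```text
t: 19.58
tcp_pos: [0.5983, -0.0182, 0.1863]
tool_rot: [0.772, 0.507, 0.321, -0.21]
force: [-0.8, -0.2, -0.3]
finger_gap: -0.001
gripper_force: 0.0
```

```bash
python3 -c "
from h import *
st();lid()"
```

```text
t 19.58 case mm [-70.9 -51.3 186.3] F case [-0.5  0.7 -0.3] gap -0.00 gf 0.0 q [-0.58  0.63  1.72  0.87  1.14 -0.7 ]
tool axes in case (rows x,y,z) [[0.706, 0.002, 0.708], [0.0, -1.0, 0.002], [0.708, -0.002, -0.706]]
lid rad -0.7719179 1184
```

```bash
python3 -c "
from h import *
p,d=snapshot('scene');cv2.imwrite('pics/s5.png',p[:,:,::-1])"
```

```text
(no output)
```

View pics/s5.png

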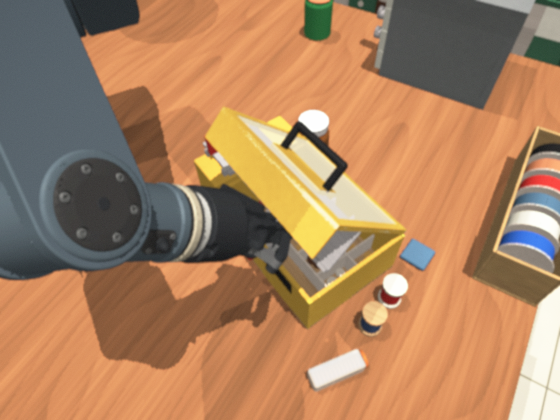

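The lid stands at about 0.75 rad and the fingers are still under the skirt at (275,262). I'll carry on.

>>> play_rows(
  rows=[
    [[0,0,0],[8,0,-2],1],
    [[0,0,0],[9,0,-2],1],
    [[0,0,0],[9,0,-2],1],
    [[0,0,0],[9,0,-1],1],
    [[0,0,0],[9,0,-1],1],
    [[0,0,0],[9,0,0],1],
    [[0,0,0],[9,0,0],1],
    [[0,0,0],[8,0,1],1],
    [[0,0,0],[6,0,1],1],
    [[0,0,0],[4,0,1],1],
    [[0,0,0],[0,0,0],1],
  ],
)

```text
t: 20.6
tcp_pos: [0.6196, 0.0304, 0.2454]
tool_rot: [0.772, 0.507, 0.321, -0.21]
force: [-0.8, -0.0, 0.9]
finger_gap: -0.003
gripper_force: 0.0
```

```bash
python3 -c "
from h import *
st()
p,d=snapshot('scene');cv2.imwrite('pics/s6.png',p[:,:,::-1])
W=cloud('',p,d,get_calibration('scene'));H=hsv(p);q=tocase(W.reshape(-1,3)).reshape(W.shape)*1000
m=(d>0)&(H[...,0]>18)&(H[...,0]<33)&(H[...,1]>150)&(q[...,1]<118)&(q[...,2]>112)
x=q[m];
for y0 in range(112,340,20):
  k=x[(x[:,2]>y0)&(x[:,2]<y0+20)]
  if len(k)>5: print(y0,len(k),np.percentile(k[:,0],[3,50,97]).round(1))"
```

```text
t 20.60 case mm [-17.9 -51.6 245.4] F case [-0.3  0.7  0.9] gap -0.00 gf 0.0 q [-0.48  0.55  1.67  0.87  1.18 -0.53]
tool axes in case (rows x,y,z) [[0.706, 0.001, 0.708], [-0.001, -1.0, 0.002], [0.708, -0.002, -0.706]]
112 19 [79.5 82.9 86.2]
132 13 [70.3 74.8 78.1]
152 14 [61.6 65.6 69.3]
172 12 [52.7 56.7 59.7]
192 19 [43.8 48.1 51.9]
212 7 [39.3 41.4 43.1]
252 33 [-22.1  21.   25.6]
272 2327 [-32.3 -19.9  -5.9]
292 995 [-7.2 -0.6  4.8]
332 32 [-159.1 -152.7 -141.9]
```

View pics/s6.png

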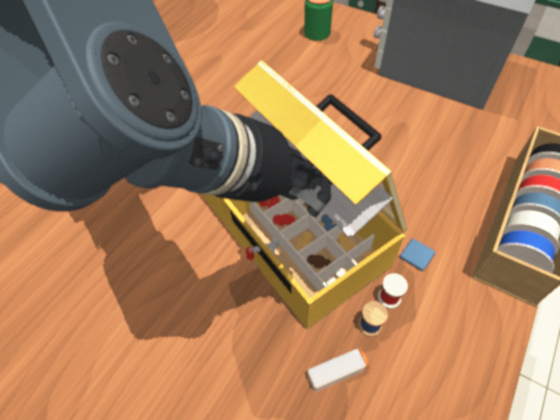

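The lid is wide open at about 1.16 rad. The red pin shows at (250,253) on the front wall, pushed aside. Next I'll retreat forward, away from the case.

>>> play_rows(
  rows=[
    [[0,0,0],[-8,0,0],1],
    [[0,0,0],[-12,0,-4],1],
    [[0,0,0],[-20,0,-15],1],
    [[0,0,0],[-25,0,-25],1],
    [[0,0,0],[-25,0,-25],1],
    [[0,0,0],[-25,0,-25],1],
    [[0,0,0],[-25,0,-25],1],
    [[0,0,0],[0,0,-30],1],
    [[0,0,0],[0,0,0],1],
    [[0,0,0],[0,0,0],1],
  ],
)

```text
t: 21.48
tcp_pos: [0.5373, -0.1601, 0.2504]
tool_rot: [0.773, 0.506, 0.321, -0.209]
force: [-1.3, 0.8, 0.8]
finger_gap: -0.002
gripper_force: 0.0
```

```bash
python3 -c "
from h import *
st()
p,d=snapshot('scene');cv2.imwrite('pics/s7.png',p[:,:,::-1])
W=cloud('',p,d,get_calibration('scene'));H=hsv(p);q=tocase(W.reshape(-1,3)).reshape(W.shape)*1000
m=(d>0)&(H[...,0]>18)&(H[...,0]<33)&(H[...,1]>150)&(q[...,1]<118)&(q[...,2]>112)&(q[...,2]<212)
x=q[m];l=cv2.fitLine(x[:,[0,2]].astype(np.float32),cv2.DIST_HUBER,0,.01,.01).ravel();print('lid',np.arctan2(abs(l[1]),abs(l[0])))
r=(d>0)&((H[...,0]<6)|(H[...,0]>174))&(H[...,1]>150)
for nm,k in(('pin',r&(q[...,0]<-93)&(q[...,0]>-120)&(q[...,2]>60)&(q[...,2]<92)),('bolt',r&(q[...,2]>118)&(q[...,2]<165)&(q[...,1]>130)&(q[...,1]<230))):
  if k.any(): print(nm,k.sum(),np.median(q[k],0).round(1),np.percentile(q[k][:,1],[2,98]).round(1))"
```

```text
t 21.48 case mm [-225.5  -51.6  250.4] F case [0.3 1.5 0.8] gap -0.00 gf 0.0 q [-0.85  0.55  1.64  0.71  1.4  -0.72]
tool axes in case (rows x,y,z) [[0.707, -0.003, 0.707], [-0.005, -1.0, 0.001], [0.707, -0.004, -0.707]]
lid 1.1608286
pin 57 [-105.9    1.1   84.4] [-1.8 10.3]
bolt 319 [-50.3 176.3 144.9] [174.2 184.4]
```

View pics/s7.png

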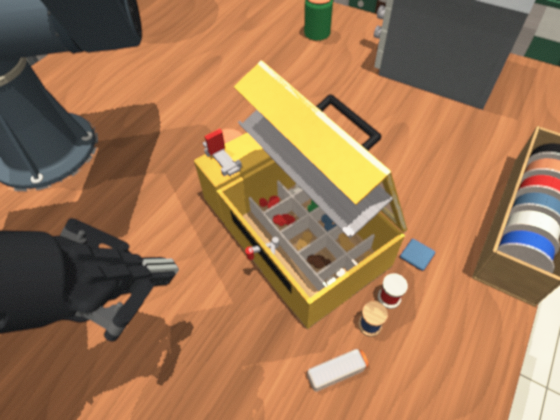

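The lid stands open at about 1.16 rad, the bolt is drawn back, the pin is at its stop at (250,253), and the arm is clear. The other things on the counter look unmoved.

```bash
python3 -c "
from station import *
print(sign_off())"
```

```text
the job is handed in; nothing more can be done
None
```

The job is handed in: the bolt is drawn back about 25 mm, the catch is pushed aside about 24 mm to its stop, and the lid stands open at about 1.16 rad with the arm clear, all by my own camera and force readings since the hand-in returned no verdict.

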